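# Hold a specimen flask down in the sprung viewing cradle

## Robot

A 6-joint arm with a two-finger parallel gripper is mounted at the origin on the work surface. World frame = base frame: x ahead of the robot, y to its left, z up, the work surface at z = 0. Lengths are in m, angles in rad, forces in N, time in s.
With the tool pointing down it reaches from about 0.3 to 0.875 m from the base axis. Payload 6.4 kg.
Tool frame: the origin (TCP) lies between the finger pads; the fingertips stand 25 mm ahead of it and the grasp point (between the pads) lies 6 mm ahead of it; z points along the fingers, y is the line along which they close (so a half turn about z gives the same grasp; the last joint's range is limited). The gripper opens to 85 mm and grips with 20 to 120 N. Pads are 22 mm wide; open, the fingers measure 114 mm over their backs; the gripper's body (76 mm by 85 mm) begins 54 mm behind the grasp point. The pads swing forward as they close: fully open they stand 13 mm farther back than shut.
Start: joints at [-1.461, 0.181, 1.607, -0, 1.354, -0.206], TCP at [0.179, -0.547, 0.256] pointing down, gripper open.
Joint ranges: [-2.99, 2.99], [-0.89, 2.07], [0.3, 2.58], [-1.14, 4.28], [0, 2.63], [-3.12, 3.12]. Speed limits (rad/s): [2.57, 2.57, 3.01, 3.14, 3.14, 3.14].

## Interface

Orientations are given as a unit quaternion [w, x, y, z].
In Python, from bench import ctrl gives the robot as it stands.
- The arm moves only by the tool servo_tool, never from a script. Its argument "series" is text: rows parted by semicolons, each of 7 numbers parted by spaces: the gripper command: -1 is fully open, 1 is shut, values between are in proportion, then the shift along the tool's x, y, z in m, then the turn, a rotation vector about the tool's x, y, z in degrees. A call has 1 to 12 rows; each row is the pose to reach, as a shift and turn from the pose commanded when the call began, along the tool's axes at that moment; what a row does not reach only later rows make up. A row lasts 1/12 s, in which the tool goes at most 41.7 mm and 7.16 degrees, less where a joint would pass 70% of its speed; a pose out of reach is approached as far as the arm can. A call with a gripper value outside its range is refused whole. The fingers move at their own pace and stop on an object; the grip force is fixed at half the most. Time passes only in rows, so rows that repeat a pose let the fingers close. It gives the time, the measured TCP pose, the force, the opening and the grip force at its end, in the units of the state.
- ctrl.get_obs(): the state, without advancing time (a new reading comes with each control period).
- ctrl.camera(name): name is "scene" or "top"; returns a dict with "img" (480x640x3 uint8, red, green, blue), "z_map" (480x640 float32, m along the optical axis (not along the pixel's ray), 0 where there is no reading), "fovy" (degrees; the focal length in pixels is half the picture's height over the tangent of half this angle, whatever the lens; pixels are square), "cx", "cy" (the principal point, pixels), "extrinsics" (4x4, takes a point from camera to world coordinates). Camera axes: x right, y down, z forward; pixel columns grow to the right and rows downward; lengths in m; the calibration is good to about 2 mm. A picture is of the moment at which its call begins.
- ctrl.hand_in(): hands the job in; it is judged then, once.
The state is a dict: "time_s": time; "q": joint angles; "dq": joint speeds; "joint_efforts": joint torques, N m; "eef_pos": TCP position; "eef_rot": TCP orientation; "wrist_force": force on the tool from outside, world axes, zero at the start; "torque": the same for the moment, N m; "opening": opening from 0.0 (shut) to 1.0 (fully open); "grasp_force": force on a finger pad.
Only numpy, scipy, OpenCV 4.12 (cv2) and the standard library are available. Lean on these libraries where they do the work, as an engineer would, in place of code of your own. Each camera call takes 0.05 s, during which the arm holds its last target. There are 200 camera calls.

## Task

Close the gap between the lamp block and the viewing cradle: butt the block flat and flush against the cradle's window side, centred on the window. Then take the round-bottomed flask from its cork ring and, keeping it upright, seat it in the cradle's sprung ring and press it down until the ring's rim is about level with the top of the housing. Finish while still holding the flask pressed down like that, without letting go; do not knock the other things on the bench about.

Things in the scene. Friction and masses are not known exactly. Their poses are not given: they have to be found in the camera images.
- cradle: the cradle: a white open-topped square housing fixed to the bench, 120 x 120 mm, walls 47 mm high and 6 mm thick, four thin steel guide posts (to 72 mm height) with coil springs inside its corners and a round steel ring on springs in the middle. Origin: centre of its underside, on the bench. Its flat +y side, 60 mm from the origin, carries the small framed window (48 mm wide, centred on x = 0) that the lamp belongs against.
- ring (a joint): travel of the sprung ring, m: 0 up, 0.018 at its stop; it slides straight down and springs back. At rest the ring's rim stands 18 mm above the housing's walls; at the stop it is level with them. The springs are preloaded: 4.2 N to start moving, 10.5 N at the stop (350 N/m), so the flask's own weight does not sink it. It must be kept pressed, or it comes back up.
- ring_seat (a point): centre of the sprung ring (moves with it), 60 mm above the bench when up. The ring is a round steel bar 10 mm thick bent to a circle, 50 mm clear opening, 70 mm outside. When the flask sits in it the bulb's centre is 28 mm above this point.
- lamp: the lamp block: loose aluminium box, 56 mm (x) x 70 mm (y) x 50 mm high, about 0.35 kg, standing on the bench off the cradle's +y side. Origin: centre of its underside. Its -y face (glass pane, 35 mm from the origin) is the one that goes against the cradle; the 56 mm across its x sides is the grip. It slides when pushed.
- lamp_corner_a (a point): foot of the lamp block's -y face, +x end (4 mm above the underside)
- lamp_corner_b (a point): foot of the lamp block's -y face, -x end (4 mm above the underside)
- flask: the round-bottomed glass flask, 144 mm tall, about 0.2 kg (bulb heavy with amber resin): ball-shaped bulb 72 mm across, straight neck 26 mm across from 72 to 130 mm above its lowest point, lip 32 mm across at 130 to 134 mm, cork stopper 24 mm across above that. Origin: lowest point of the bulb; z runs up the neck. At the start it stands upright in the cork ring.
- flask_bulb (a point): centre of the flask's bulb, 36 mm above its lowest point
- flask_neck (a point): point on the axis of the flask's neck, 106 mm above its lowest point: where to grip it, from above
- rest: cork ring fixed to the bench in which the flask stands at first, 74 mm across, 18 mm thick; origin on the bench. The flask's lowest point is 8 mm above the bench here.
- conical: bystander: conical flask with a black stopper, foot 80 mm across, 130 mm tall; it stands beside the round flask and may be nearer or farther than it; origin at the centre of its underside
- foam: bystander: white foam pinning block 60 x 100 x 30 mm with pinned beetles; origin at the centre of its underside
- dish: bystander: clear open dish, 86 mm across, 18 mm tall; origin at the centre of its underside
- jar: bystander: small amber jar, 38 mm across, 55 mm tall; origin at the centre of its underside
- vial: bystander: clear vial with a black cap, 28 mm across, 60 mm tall; origin at the centre of its underside
- forceps: bystander: steel forceps lying flat, 110 mm long, 12 mm thick; origin at the centre of its underside
- pinbox: bystander: cardboard pin box 90 x 70 x 28 mm; origin at the centre of its underside
Mind the look-alikes: they are no part of the job. What is shaped like the lamp but purple is not meant. What is shaped like the flask but green is not meant.

How it is judged:
By the outcome, as a careful person would: the job done as asked, in the order asked, and still so for the second after the job is handed in, while the arm keeps its last pose, push and grip.
It also fails if it takes over 64 s, if anything falls off the work surface, if the arm or the gripper's body presses on something with over 40 N, if the wrist force passes 120 N, or if a joint passes its speed limit or range.

## Working session

There is one attempt and no reset: what is moved stays moved. The work goes in short steps, Python scripts to look and compute and a tool call to move; the robot and the scene stay as the last step left them, time stands still between calls to the robot, and variables do not carry over. Pictures are saved under pics/ and viewed, at most 10 in all, crops included, and the job is handed in when it is done.

Besides the shell and the picture viewer there is one more tool, called after "Request:" as name(argument=value, ...), one argument or row to a line, values as JSON. servo_tool: Moves the arm, as the interface text tells. Its arguments: {"type":"object","properties":{"series":{"type":"string"}},"required":["series"]}

```bash
mkdir -p pics; ls
cat > h.py <<'E'
import numpy as np, cv2
from bench import ctrl
def cam(name,save=None):
    c=ctrl.camera(name); c['f']=240/np.tan(np.radians(c['fovy'])/2)
    if save: cv2.imwrite('pics/'+save,c['img'][:,:,::-1])
    z=c['z_map']; v,u=np.mgrid[:480,:640]
    P=np.stack([(u-c['cx'])/c['f']*z,(v-c['cy'])/c['f']*z,z],-1)
    T=c['extrinsics']; c['P']=P@T[:3,:3].T+T[:3,3]; c['P'][z==0]=np.nan
    return c
E
python3 - <<'E'
from h import *
a=cam('scene','s0.png');b=cam('top','t0.png')
for c in(a,b): print(c['f'],c['cx'],c['cy'],c['extrinsics'].round(3).tolist())
o=ctrl.get_obs(); print(o)
E
```

```text
pics
499.0635166128352 316.40185444238585 230.7456753314069 [[0.331, 0.623, -0.709, 1.257], [0.944, -0.21, 0.256, -0.227], [0.01, -0.754, -0.657, 0.75], [0.0, 0.0, 0.0, 1.0]]
584.3049179713778 318.2068488227992 241.92725989825715 [[0.008, -0.979, 0.204, 0.311], [-1.0, -0.008, -0.002, 0.055], [0.004, -0.204, -0.979, 1.234], [0.0, 0.0, 0.0, 1.0]]
{'time_s': 0.1, 'q': array([-1.46128971e+00,  1.81513024e-01,  1.60791002e+00,  3.77649653e-07,
        1.35375573e+00, -2.06278746e-01]), 'dq': array([-0.00131663, -0.0035888 , -0.00182569,  0.00044859, -0.00081896,
       -0.0008924 ]), 'joint_efforts': array([ 5.64965758e-04, -4.45873153e+01, -3.52237344e+01, -3.64709704e-04,
        4.08747961e-03,  3.79084292e-05]), 'eef_pos': array([ 0.17855208, -0.54610323,  0.2554472 ]), 'eef_rot': array([-7.92119693e-04,  9.87560521e-01,  1.57237364e-01,  3.85420711e-05]), 'wrist_force': array([ 0.9335778 ,  0.61637153, -0.24715227]), 'torque': array([ 0.021488  ,  0.01571672, -0.01250516]), 'grasp_force': 0.0, 'opening': 1.0023545945145829}
```

View pics/s0.png

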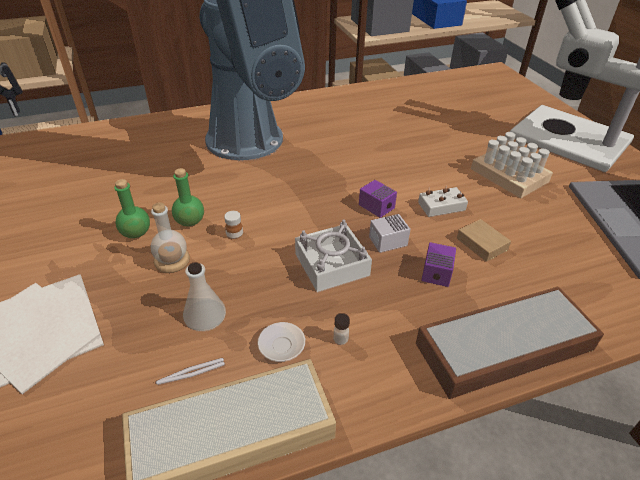

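View pics/t0.png

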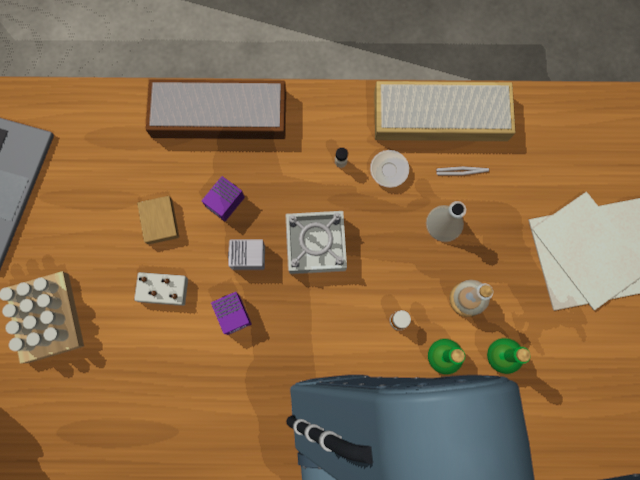

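Candidates for the lamp are the silver block (scene 390,232 / top 246,254) and the purple ones (scene 378,198 and 439,264), which I reject. For the flask, the clear one with amber resin is in the cork ring (scene 169,245 / top 470,297). I reject the green ones (scene 132,220 and 187,208) and the conical flask (scene 203,300).

Run:
```python
from h import *
a=cam('scene');b=cam('top')
g=a['img'][:,:,::-1]
c1=cv2.resize(g[180:300,290:450],None,fx=2.5,fy=2.5,interpolation=2); c2=cv2.resize(g[170:290,100:260],None,fx=2.5,fy=2.5,interpolation=2)
c3=cv2.resize(b['img'][200:290,210:370,::-1],(400,225)); c4=cv2.resize(b['img'][260:350,410:570,::-1],(400,225))
cv2.imwrite('pics/c1.png',np.vstack([np.hstack([c1,c2]),np.hstack([c3,c4])]))
def rect(c,box,lo,hi,n):
    u0,v0,u1,v1=box; P=c['P'][v0:v1,u0:u1].reshape(-1,3); P=P[(P[:,2]>lo)&(P[:,2]<hi)]
    r=cv2.minAreaRect(P[:,:2].astype(np.float32)*1000); print(n,len(P),r,'z',np.median(P[:,2]))
rect(b,(278,200,355,280),.042,.052,'cradle top'); rect(a,(290,215,375,290),.042,.052,'cradle scene')
rect(b,(222,232,268,276),.044,.056,'lamp top'); rect(a,(365,210,415,255),.044,.056,'lamp scene')
rect(b,(290,210,345,270),.058,.067,'ring top')
rect(b,(440,270,510,325),.010,.022,'cork top');rect(a,(145,235,195,275),.010,.022,'cork scene')
for lo in (.09,.1,.11,.12,.13,.137,.145): rect(b,(440,270,510,325),lo,lo+.008,'neck%g'%lo);rect(a,(145,200,180,250),lo,lo+.008,'   sc')
rect(b,(420,195,470,245),.1,.14,'conical');rect(b,(425,335,468,378),.12,.16,'green1');rect(b,(485,335,535,378),.12,.16,'green2');rect(b,(388,305,415,335),.04,.06,'jar')
rect(b,(200,285,255,340),.04,.06,'purple');rect(b,(200,170,250,225),.04,.06,'purple2')
```

```text
cradle top 677 ((563.2930297851562, 57.32723617553711), (121.00385284423828, 120.63141632080078), 3.4692087173461914) z 0.04665917115331375
cradle scene 683 ((558.8190307617188, 89.99870300292969), (123.88357543945312, 182.45388793945312), 3.229707717895508) z 0.04623707309025682
lamp top 906 ((535.2891845703125, 201.83445739746094), (70.37826538085938, 56.716461181640625), 89.9949722290039) z 0.04997799280163173
lamp scene 601 ((544.6268310546875, 174.39610290527344), (72.94820404052734, 144.33103942871094), 19.185182571411133) z 0.04998001452624945
ring top 649 ((563.5488891601562, 57.500526428222656), (105.55577850341797, 106.59134674072266), 4.045536994934082) z 0.06283898975718949
cork top 140 ((440.1470031738281, -243.25994873046875), (72.5240249633789, 37.01259994506836), 24.64883804321289) z 0.014640008095619939
cork scene 281 ((460.29473876953125, -258.0135498046875), (47.492733001708984, 72.83032989501953), 0.5459067821502686) z 0.015612117524815283
neck0.09 17 ((445.5351257324219, -251.02935791015625), (22.222211837768555, 7.240100860595703), 11.35067081451416) z 0.0928281
[... 1860 characters left out ...]
) z 0.12495669175268487
green1 234 ((328.9208984375, -205.855712890625), (29.103933334350586, 30.588130950927734), 0.43929001688957214) z 0.14064602272175464
green2 237 ((330.8376770019531, -325.9348449707031), (30.353334426879883, 29.715484619140625), 38.761260986328125) z 0.14141342447762995
jar 253 ((401.5609436035156, -116.36758422851562), (33.61406326293945, 33.595054626464844), 45.725887298583984) z 0.05465321635780929
purple 980 ((412.40814208984375, 229.94393920898438), (71.07820129394531, 56.342098236083984), 24.346538543701172) z 0.0496601794504381
purple2 888 ((656.4924926757812, 255.92437744140625), (57.918182373046875, 70.95458221435547), 53.84157180786133) z 0.04979029881698682
```

View pics/c1.png

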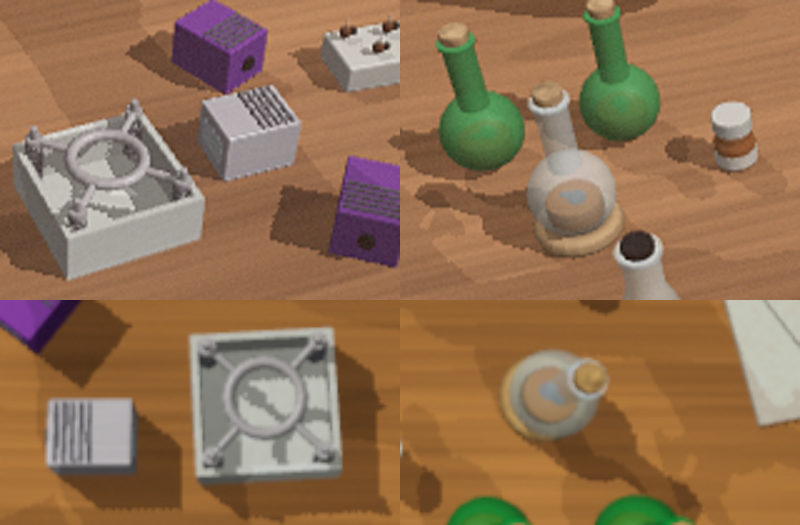

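The crop confirms the choices: silver lamp at crop (250,130), clear flask with amber resin at crop (575,190). Next I refine the lamp and cradle yaw and work out the first move.

```bash
cat >> h.py <<'E'
def edges(c,box,lo,hi):
    """centre and yaw (deg) of a top face from straight-line fits to its +-y edges"""
    u0,v0,u1,v1=box; P=c['P'][v0:v1,u0:u1]; m=(P[:,:,2]>lo)&(P[:,:,2]<hi)
    out=[]
    for pick in (0,-1):
        Q=np.array([P[i,np.flatnonzero(m[i])[pick]] for i in range(len(P)) if m[i].any()])[3:-3]
        k=np.ones(len(Q),bool)
        for _ in range(4):
            f=np.polyfit(Q[k,0],Q[k,1],1); r=Q[:,1]-np.polyval(f,Q[:,0]); k=abs(r)<.002
        out.append((np.degrees(np.arctan(f[0])).round(2),k.sum(),f))
    return out
from scipy.spatial.transform import Rotation as R
def go(p,yaw):
    """tool-frame shift/turn from measured pose to tool-down pose with tool y axis at yaw (deg) in world"""
    o=ctrl.get_obs(); q=o['eef_rot']; A=R.from_quat(np.r_[q[1:],q[0]])
    y=np.radians(yaw); Y=np.array([np.cos(y),np.sin(y),0]); Z=np.array([0,0,-1.]); X=np.cross(Y,Z)
    B=R.from_matrix(np.stack([X,Y,Z],1))
    print('t',o['time_s'],'pos',o['eef_pos'].round(4),'yaw',np.degrees(np.arctan2(*A.as_matrix()[[1,0],1])).round(2),'F',o['wrist_force'].round(1),'op',round(o['opening'],3),'gf',round(o['grasp_force'],1))
    print('shift mm',(A.inv().apply(np.array(p)-o['eef_pos'])*1000).round(1),'turn',np.degrees((A.inv()*B).as_rotvec()).round(2))
E
python3 - <<'E'
from h import *
b=cam('top')
print(edges(b,(222,232,268,276),.044,.056)); print(edges(b,(278,200,355,280),.042,.052))
go((.535,.202,.2),0)
E
```

```text
[(np.float64(1.99), np.int64(22), array([0.03482668, 0.2174362 ])), (np.float64(1.02), np.int64(22), array([0.01787819, 0.15856497]))]
[(np.float64(3.76), np.int64(54), array([0.06576343, 0.07936886])), (np.float64(3.48), np.int64(52), array([ 0.060866  , -0.03616227]))]
t 0.25 pos [ 0.1786 -0.5463  0.2559] yaw -71.91 F [ 0.1  0.3 -0.1] op 0.999 gf 0.0
shift mm [ 571.2 -600.6   56.5] turn [-4.000e-02 -4.000e-02 -7.191e+01]
```

Request:
servo_tool(
  series="-1 0.285 -0.3 0 0 0 -36;-1 0.285 -0.3 0 0 0 -36;-1 0.285 -0.3 0 0 0 -36;-1 0.285 -0.3 0 0 0 -36;-1 0.285 -0.3 0 0 0 -36;-1 0.285 -0.3 0 0 0 -36;-1 0.285 -0.3 0 0 0 -36;-1 0.285 -0.3 0 0 0 -36;-1 0.285 -0.3 0 0 0 -36;-1 0.285 -0.3 0 0 0 -36;-1 0.285 -0.3 0 0 0 -36;-1 0.285 -0.3 0 0 0 -36",
)

```text
time_s: 1.25
eef_pos: [0.357, -0.1711, 0.2564]
eef_rot: [0.0, 0.889, 0.457, 0.0]
wrist_force: [0.1, -1.1, -0.6]
opening: 0.997
grasp_force: 0.0
```

```bash
python3 -c "
from h import *
go((.535,.202,.18),1.5)"
```

```text
t 1.25 pos [ 0.357  -0.1711  0.2564] yaw -35.59 F [ 0.1 -1.1 -0.6] op 0.997 gf 0.0
shift mm [407.  -72.4  76.3] turn [ 2.000e-02  2.000e-02 -3.709e+01]
```

Request:
servo_tool(
  series="-1 0.407 -0.0725 0.05 0 0 -37;-1 0.407 -0.0725 0.05 0 0 -37;-1 0.407 -0.0725 0.05 0 0 -37;-1 0.407 -0.0725 0.05 0 0 -37;-1 0.407 -0.0725 0.05 0 0 -37;-1 0.407 -0.0725 0.05 0 0 -37;-1 0.407 -0.0725 0.05 0 0 -37;-1 0.407 -0.0725 0.05 0 0 -37;-1 0.407 -0.0725 0.05 0 0 -37;-1 0.407 -0.0725 0.076 0 0 -37;-1 0.407 -0.0725 0.076 0 0 -37;-1 0.407 -0.0725 0.076 0 0 -37",
)

```text
time_s: 2.25
eef_pos: [0.5359, 0.1992, 0.1772]
eef_rot: [-0.001, 0.7, 0.714, -0.002]
wrist_force: [-0.7, -0.2, 0.6]
opening: 1.0
grasp_force: 0.0
```

```bash
python3 -c "
from h import *
cam('top','t1.png');cam('scene','s1.png')
go((.535,.202,.04),1.5)"
```

```text
t 2.35 pos [0.5364 0.1975 0.1798] yaw 1.03 F [0.4 0.3 0.1] op 1.0 gf 0.0
shift mm [  4.6  -1.1 139.8] turn [-0.09  0.05 -0.47]
```

View pics/s1.png

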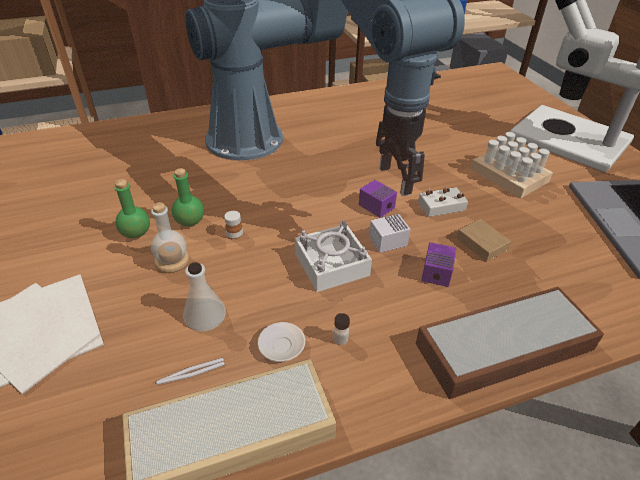

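The gripper hangs above the silver lamp, with its tips near (408,185) and the lamp at (390,232). It is aligned across the lamp's x sides, so I descend.

Request:
servo_tool(
  series="-1 0.006 -0.001 0.04 0 0 -0.5;-1 0.006 -0.001 0.08 0 0 -0.5;-1 0.006 -0.001 0.11 0 0 -0.5;-1 0.006 -0.001 0.13 0 0 -0.5;-1 0.006 -0.001 0.139 0 0 -0.5;-1 0.006 -0.001 0.139 0 0 -0.5",
)

```text
time_s: 2.85
eef_pos: [0.5345, 0.2033, 0.0404]
eef_rot: [-0.001, 0.698, 0.716, -0.001]
wrist_force: [-0.6, -0.5, 0.3]
opening: 1.003
grasp_force: 0.0
```

Request:
servo_tool(
  series="1 0 0 0 0 0 0;1 0 0 0 0 0 0;1 0 0 0 0 0 0;1 0 0 0 0 0 0;1 0 0 0 0 0 0;1 0 0 0 0 0 0;1 0 0 0 0 0 0;1 0 0 0 0 0 0",
)

```text
time_s: 3.52
eef_pos: [0.5366, 0.2052, 0.0439]
eef_rot: [0.001, 0.697, 0.717, 0.001]
wrist_force: [-2.6, -2.8, 7.7]
opening: 0.644
grasp_force: 66.0
```

```bash
python3 -c "
from h import *
b=cam('top')
P=b['P'][225:285,215:275].reshape(-1,3);P=P[(P[:,2]>.046)&(P[:,2]<.053)]
print(len(P),P.min(0),P.max(0))
go((.5575,.156,.04),3.6)"
```

```text
1 [0.52262928 0.23558446 0.0500249 ] [0.52262928 0.23558446 0.0500249 ]
t 3.5667 pos [0.5366 0.2052 0.0438] yaw 1.61 F [-1.6 -0.8  7.1] op 0.648 gf 66.0
shift mm [-49.8  19.5   3.9] turn [ 0.18  0.01 -1.99]
```

Request:
servo_tool(
  series="1 0 0 -0.003 0 0 0;1 -0.01 0.005 -0.003 0 0 -1;1 -0.02 0.01 -0.003 0 0 -2;1 -0.03 0.015 -0.003 0 0 -2;1 -0.038 0.019 -0.003 0 0 -2;1 -0.042 0.019 -0.003 0 0 -2;1 -0.042 0.019 -0.003 0 0 -2;1 -0.042 0.019 -0.003 0 0 -2",
)

```text
time_s: 4.23
eef_pos: [0.5551, 0.1637, 0.0442]
eef_rot: [-0.0, 0.685, 0.729, -0.0]
wrist_force: [-0.7, 0.8, -3.3]
opening: 0.647
grasp_force: 64.7
```

```bash
python3 -c "
from h import *
go((.5571,.155,.044),3.6)"
```

```text
t 4.2333 pos [0.5551 0.1637 0.0442] yaw 3.54 F [-0.7  0.8 -3.3] op 0.647 gf 64.7
shift mm [-8.8  1.5  0.2] turn [-0.03 -0.01 -0.06]
```

Request:
servo_tool(
  series="1 -0.003 0.0015 0.001 0 0 0;1 -0.006 0.0015 0.001 0 0 0;1 -0.008 0.0015 0.001 0 0 0;1 -0.0095 0.0015 0.001 0 0 0;1 -0.0095 0.0015 0.001 0 0 0",
)

```text
time_s: 4.65
eef_pos: [0.5579, 0.1549, 0.0439]
eef_rot: [0.0, 0.684, 0.729, 0.001]
wrist_force: [0.0, 4.2, 2.0]
opening: 0.643
grasp_force: 65.2
```

Request:
servo_tool(
  series="1 -0.001 0 0 0 0 0;1 -0.002 0 0 0 0 0;1 -0.002 0 0 0 0 0",
)

```text
time_s: 4.9
eef_pos: [0.5579, 0.1548, 0.0439]
eef_rot: [-0.001, 0.684, 0.729, 0.002]
wrist_force: [-1.3, 13.5, 2.7]
opening: 0.646
grasp_force: 65.2
```

```bash
python3 -c "
from h import *
go((.5571,.155,.044),3.6);print(ctrl.get_obs()['torque'])"
```

```text
t 4.9 pos [0.5579 0.1548 0.0439] yaw 3.62 F [-1.3 13.5  2.7] op 0.646 gf 65.2
shift mm [ 0.2 -0.8 -0.1] turn [ 0.1  -0.19  0.02]
[1.84377531 0.04540799 0.20786643]
```

Request:
servo_tool(
  series="1 0.0015 0 0 0 0 0;-1 0.0015 0 0 0 0 0;-1 0.0015 0 0 0 0 0;-1 0.0015 0 0 0 0 0;-1 0.0015 0 0 0 0 0;-1 0.0015 0 0 0 0 0",
)

```text
time_s: 5.4
eef_pos: [0.5575, 0.1535, 0.0432]
eef_rot: [0.0, 0.685, 0.729, -0.0]
wrist_force: [-0.6, -0.5, -0.4]
opening: 1.004
grasp_force: 0.0
```

Request:
servo_tool(
  series="-1 0 0 -0.03 0 0 0;-1 0 0 -0.07 0 0 0;-1 0 0 -0.11 0 0 0;-1 0 0 -0.15 0 0 0;-1 0 0 -0.18 0 0 0;-1 -0.04 0 -0.2 0 0 0;-1 -0.08 0 -0.2 0 0 0;-1 -0.12 0 -0.2 0 0 0;-1 -0.16 0 -0.2 0 0 0;-1 -0.2 0 -0.2 0 0 0;-1 -0.24 0 -0.2 0 0 0;-1 -0.24 0 -0.2 0 0 0",
)

```text
time_s: 6.4
eef_pos: [0.5726, -0.0928, 0.2434]
eef_rot: [0.001, 0.687, 0.727, -0.001]
wrist_force: [-0.3, 0.2, 0.1]
opening: 1.006
grasp_force: 0.0
```

```bash
python3 -c "
from h import *
b=cam('top');a=cam('scene')
for e in edges(b,(228,210,282,280),.0485,.056): print(e)
P=b['P'][225:285,215:285].reshape(-1,3);P=P[(P[:,2]>.0485)&(P[:,2]<.053)]
print(cv2.minAreaRect(P[:,:2].astype(np.float32)*1000))
v=np.vstack([cv2.resize(a['img'][180:300,290:450,::-1],(640,480),interpolation=2)[:300],cv2.resize(b['img'][195:285,220:360,::-1],(640,411))[:290]])
cv2.imwrite('pics/c2.png',v)
go((.447,-.259,.25),0)"
```

```text
(np.float64(0.28), np.int64(16), array([0.00487885, 0.18201639]))
(np.float64(-4.01), np.int64(11), array([-0.07011499,  0.17014661]))
((559.8638305664062, 154.58697509765625), (56.35620880126953, 64.74798583984375), 3.1156697273254395)
t 6.5 pos [ 0.5723 -0.0875  0.2431] yaw 3.37 F [-0.4 -0.3  0.8] op 1.001 gf 0.0
shift mm [-163.8 -135.1   -6.9] turn [-0.02 -0.02  3.37]
```

View pics/c2.png

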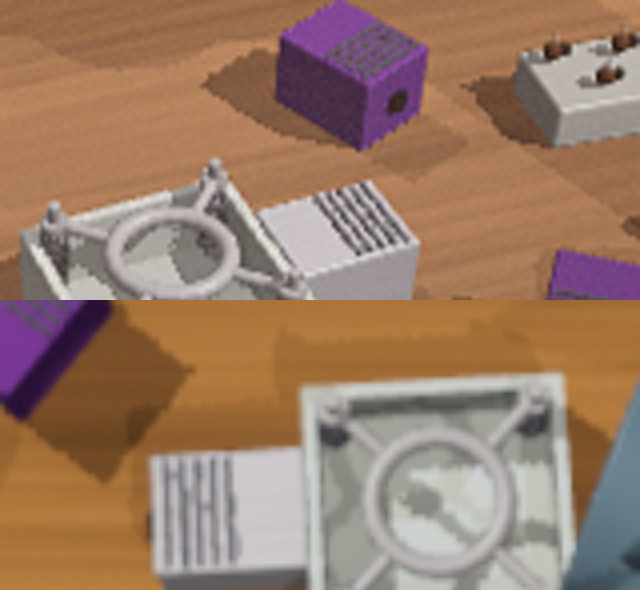

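The lamp sits against the cradle's +y wall with no visible gap: crop upper (265,215), lower (303,500). I check its centring and yaw from the x edges.

```bash
cat >> h.py <<'E'
def xedges(c,box,lo,hi,n=2):
    u0,v0,u1,v1=box; P=c['P'][v0:v1,u0:u1].transpose(1,0,2); m=(P[:,:,2]>lo)&(P[:,:,2]<hi); out=[]
    for pick in (0,-1):
        Q=np.array([P[i,np.flatnonzero(m[i])[pick]] for i in range(len(P)) if m[i].any()])[n:-n]; k=np.ones(len(Q),bool)
        for _ in range(4):
            f=np.polyfit(Q[k,1],Q[k,0],1); k=abs(Q[:,0]-np.polyval(f,Q[:,1]))<.002
        out.append(f); print('yaw',-np.degrees(np.arctan(f[0])).round(2),k.sum())
    return np.mean(out,0)
E
python3 -c "
from h import *
b=cam('top')
l=xedges(b,(222,225,281,285),.044,.056); c=xedges(b,(289,200,340,280),.042,.052)
x=np.polyval(c,.0572);print('cradle c',x,'lamp x',np.polyval(l,.16),'want',x-.1028*np.sin(np.radians(3.6)))
"
```

```text
yaw 3.68 24
yaw 4.26 24
yaw 3.51 47
yaw 3.54 46
cradle c 0.5630737194902589 lamp x 0.5596352615990501 want 0.5566188540826454
```

```bash
python3 -c "
from h import *
t=np.radians(3.6);ex=np.array([np.cos(t),np.sin(t)]);ey=np.array([-np.sin(t),np.cos(t)])
for n,bl,bc in (('top',(222,225,281,285),(280,200,350,280)),('scene',(345,205,415,255),(290,210,375,295))):
    c=cam(n)
    for nm,b,lo,hi,ya,yb in (('lamp',bl,.048,.053,.135,.18),('cradle',bc,.044,.050,.03,.09)):
        P=c['P'][b[1]:b[3],b[0]:b[2]].reshape(-1,3);P=P[(P[:,2]>lo)&(P[:,2]<hi)]
        Q=(P[:,:2]-[.563,.0572]); x=Q@ex;y=Q@ey; k=(abs(y-(.097 if nm=='lamp' else 0))<.028); x=x[k]
        print(n,nm,k.sum(),(np.percentile(x,[0,1,99,100])*1000).round(1), y.min(),y.max())
"
```

```text
top lamp 444 [-24.8 -24.1  30.7  31.5] 0.07322733187881049 0.1294912463066255
top cradle 135 [-60.  -59.9  60.4  60.8] -0.059793700719280266 0.07545410980123546
scene lamp 440 [-27.1 -25.7  29.5  30.8] 0.042869345927727925 0.13280688418410103
scene cradle 148 [-64.7 -63.4  58.8  59.1] -0.05802098069244621 0.11182702926078024
```

Both cameras put the lamp about 3 mm to +x of the window centre. I re-grip and correct it.

```bash
python3 -c "
from h import *
go((.557,.157,.043),3.6)"
```

```text
t 6.65 pos [ 0.5723 -0.0846  0.2431] yaw 3.65 F [-0.1  1.5 -0. ] op 0.997 gf 0.0
shift mm [2.419e+02 2.000e-01 2.002e+02] turn [-0.03 -0.03  0.05]
```

Request:
servo_tool(
  series="-1 0.04 0 0 0 0 0;-1 0.08 0 0 0 0 0;-1 0.12 0 0 0 0 0;-1 0.16 0 0 0 0 0;-1 0.2 0 0 0 0 0;-1 0.242 0 0 0 0 0;-1 0.242 0 0.03 0 0 0;-1 0.242 0 0.07 0 0 0;-1 0.242 0 0.11 0 0 0;-1 0.242 0 0.15 0 0 0;-1 0.242 0 0.185 0 0 0;-1 0.242 0 0.199 0 0 0",
)

```text
time_s: 7.65
eef_pos: [0.5528, 0.1574, 0.039]
eef_rot: [-0.003, 0.684, 0.73, -0.003]
wrist_force: [-1.4, -0.4, 0.7]
opening: 1.001
grasp_force: 0.0
```

Request:
servo_tool(
  series="-1 0 0 0 0 0 0;-1 0 0 0 0 0 0;1 0 0 0 0 0 0;1 0 0 0 0 0 0;1 0 0 0 0 0 0;1 0 0 0 0 0 0;1 0 0 0 0 0 0;1 0 0 -0.003 0 0 0",
)

```text
time_s: 8.32
eef_pos: [0.5579, 0.1563, 0.0484]
eef_rot: [0.0, 0.685, 0.729, 0.001]
wrist_force: [0.4, 2.2, -5.0]
opening: 0.644
grasp_force: 65.0
```

```bash
python3 -c "
from h import *
go((.557,.1565,.043),3.6)"
```

```text
t 8.3167 pos [0.5579 0.1563 0.0484] yaw 3.59 F [ 0.4  2.2 -5. ] op 0.644 gf 65.0
shift mm [ 0.2 -0.9  5.4] turn [ 0.11 -0.03 -0.01]
```

Request:
servo_tool(
  series="1 0.002 0 0.001 0 0 0;1 0.002 -0.002 0.002 0 0 0;1 0.002 -0.003 0.002 0 0 0;1 0 -0.003 0.002 0 0 0;1 -0.002 -0.003 0.002 0 0 0;1 -0.004 -0.003 0.002 0 0 0;1 -0.004 -0.003 0.002 0 0 0",
)

```text
time_s: 8.9
eef_pos: [0.5558, 0.156, 0.0468]
eef_rot: [-0.001, 0.685, 0.729, 0.004]
wrist_force: [2.7, 21.5, 5.7]
opening: 0.647
grasp_force: 66.1
```

```bash
python3 -c "
from h import *
go((.555,.1565,.043),3.6)"
```

```text
t 8.9 pos [0.5558 0.156  0.0468] yaw 3.6 F [ 2.7 21.5  5.7] op 0.647 gf 66.1
shift mm [ 0.5 -0.8  3.8] turn [ 0.25 -0.38  0.  ]
```

Request:
servo_tool(
  series="1 0.004 0 0 0 0 0;1 0.004 -0.001 0 0 0 0;1 0.003 -0.001 0 0 0 0;1 0.002 -0.001 0 0 0 0;1 0.002 -0.001 0 0 0 0;-1 0.002 -0.001 0 0 0 0;-1 0.002 -0.001 0 0 0 0;-1 0.002 -0.001 0 0 0 0;-1 0.002 -0.001 0 0 0 0;-1 0.002 -0.001 0 0 0 0",
)

```text
time_s: 9.73
eef_pos: [0.553, 0.1533, 0.0449]
eef_rot: [-0.0, 0.685, 0.729, -0.001]
wrist_force: [-0.2, 0.0, -0.3]
opening: 1.001
grasp_force: 0.0
```

Request:
servo_tool(
  series="-1 0 0 -0.03 0 0 0;-1 0 0 -0.07 0 0 0;-1 0 0 -0.11 0 0 0;-1 0 0 -0.15 0 0 0;-1 0 0 -0.18 0 0 0;-1 -0.04 0 -0.2 0 0 0;-1 -0.08 0 -0.2 0 0 0;-1 -0.12 0 -0.2 0 0 0;-1 -0.16 0 -0.2 0 0 0;-1 -0.2 0 -0.2 0 0 0;-1 -0.24 0 -0.2 0 0 0;-1 -0.24 0 -0.2 0 0 0",
)

```text
time_s: 10.73
eef_pos: [0.5685, -0.093, 0.2452]
eef_rot: [0.001, 0.687, 0.727, -0.001]
wrist_force: [0.0, 0.7, -0.3]
opening: 1.005
grasp_force: 0.0
```

```bash
python3 -c "
from h import *
t=np.radians(3.6);ex=np.array([np.cos(t),np.sin(t)]);ey=np.array([-np.sin(t),np.cos(t)])
b=cam('top'); xedges(b,(222,225,281,285),.044,.056)
for n,bl,bc in (('top',(222,225,281,285),(280,200,350,280)),('scene',(345,205,415,255),(290,210,375,295))):
    c=cam(n)
    for nm,b,lo,hi in (('lamp',bl,.048,.053),('cradle',bc,.044,.050)):
        P=c['P'][b[1]:b[3],b[0]:b[2]].reshape(-1,3);P=P[(P[:,2]>lo)&(P[:,2]<hi)]
        Q=(P[:,:2]-[.563,.0572]); x=Q@ex;y=Q@ey; k=(abs(y-(.097 if nm=='lamp' else 0))<.028); x=x[k]
        print(n,nm,k.sum(),(np.percentile(x,[0,1,99,100])*1000).round(1), y.max())
P=b=cam('top')['P'][225:285,222:300]
# height profile across the seam near the bench side
go((.447,-.259,.25),0)
"
```

```text
yaw 3.42 24
yaw 4.63 24
top lamp 450 [-27.8 -26.9  27.7  28.6] 0.1299418128852825
top cradle 140 [-60.2 -60.   60.6  60.8] 0.07549613641883023
scene lamp 443 [-30.8 -28.2  26.5  28. ] 0.1325407517895162
scene cradle 150 [-63.1 -62.8  58.8  59.6] 0.1119651261583549
t 10.9333 pos [ 0.5682 -0.0853  0.245 ] yaw 3.58 F [ 0.5 -0.   0. ] op 0.995 gf 0.0
shift mm [-165.7 -131.8   -5.1] turn [-0.04 -0.04  3.58]
```

The lamp is now centred to within about 0.5 mm and flush. Now the flask.

Request:
servo_tool(
  series="-1 -0.033 -0.026 0 0 0 0;-1 -0.066 -0.052 0 0 0 0;-1 -0.099 -0.078 0 0 0 0;-1 -0.132 -0.105 0 0 0 0;-1 -0.166 -0.132 0 0 0 0;-1 -0.166 -0.132 0 0 0 0;-1 -0.166 -0.132 0 0 0 0;-1 -0.166 -0.132 0 0 0 0",
)

```text
time_s: 11.6
eef_pos: [0.4476, -0.2586, 0.2453]
eef_rot: [-0.0, 0.684, 0.729, 0.0]
wrist_force: [1.0, -0.2, 0.5]
opening: 1.003
grasp_force: 0.0
```

```bash
python3 -c "
from h import *
b=cam('top');a=cam('scene')
for c,bx in((b,(440,265,510,330)),(a,(140,190,185,260))):
  P=c['P'][bx[1]:bx[3],bx[0]:bx[2]].reshape(-1,3);P=P[(P[:,2]>.147)&(P[:,2]<.157)];print(len(P),P.mean(0),P.min(0),P.max(0))
v=np.hstack([cv2.resize(a['img'][80:290,80:300,::-1],(420,400)),cv2.resize(b['img'][220:390,400:560,::-1],(376,400))])
cv2.imwrite('pics/c3.png',v)
go((.4465,-.259,.120),3.6)"
```

```text
<string>:5: RuntimeWarning: Mean of empty slice.
  ret = um.true_divide(
Traceback (most recent call last):
ValueError: zero-size array to reduction operation minimum which has no identity
```

```bash
python3 -c "
from h import *
a=cam('scene')
cv2.imwrite('pics/c3.png',cv2.resize(a['img'][60:290,60:300,::-1],(626,600)))
go((.447,-.259,.120),3.6)"
```

```text
t 11.75 pos [ 0.4482 -0.2581  0.2452] yaw 3.76 F [ 0.1  0.9 -0.7] op 0.998 gf 0.0
shift mm [ -0.9  -1.2 125.2] turn [ 0.01 -0.02  0.16]
```

View pics/c3.png

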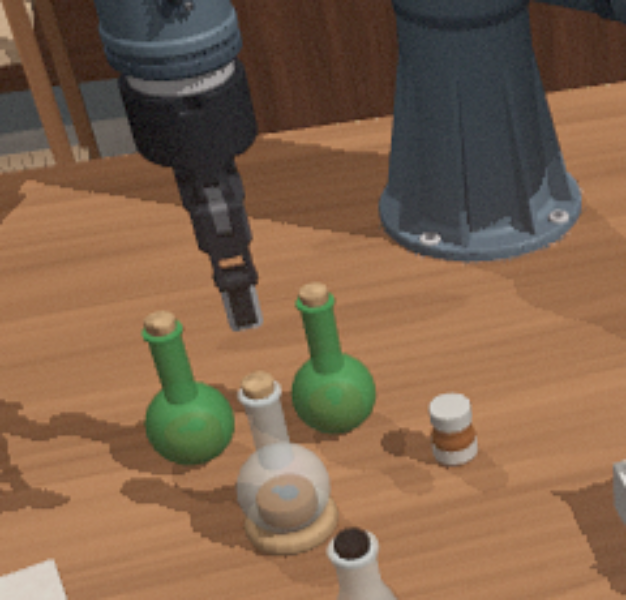

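The gripper is in line above the clear flask: tips at crop (243,310), stopper at (260,385). I descend and close.

Request:
servo_tool(
  series="-1 -0.001 -0.001 0.04 0 0 0;-1 -0.001 -0.001 0.075 0 0 0;-1 -0.001 -0.001 0.105 0 0 0;-1 -0.001 -0.001 0.122 0 0 0;-1 -0.001 -0.001 0.125 0 0 0;-1 -0.001 -0.001 0.125 0 0 0;-1 -0.001 -0.001 0.125 0 0 0",
)

```text
time_s: 12.33
eef_pos: [0.4473, -0.2607, 0.1213]
eef_rot: [0.001, 0.684, 0.729, 0.0]
wrist_force: [0.6, -0.5, -0.5]
opening: 0.995
grasp_force: 0.0
```

Request:
servo_tool(
  series="1 0 0 0 0 0 0;1 0 0 0 0 0 0;1 0 0 0 0 0 0;1 0 0 0 0 0 0;1 0 0 0 0 0 0;1 0 0 0 0 0 0;1 0 0 0 0 0 0;1 0 0 0 0 0 0;1 0 0 0 0 0 0;1 0 0 0 0 0 0",
)

```text
time_s: 13.17
eef_pos: [0.4463, -0.2613, 0.121]
eef_rot: [0.0, 0.685, 0.729, -0.0]
wrist_force: [-2.4, 0.7, 5.7]
opening: 0.305
grasp_force: 58.1
```

```bash
python3 -c "
from h import *
go((.447,-.259,.120),3.6)"
```

```text
t 13.1667 pos [ 0.4463 -0.2613  0.121 ] yaw 3.59 F [-2.4  0.7  5.7] op 0.305 gf 58.1
shift mm [2.2 0.9 1. ] turn [ 0.    0.04 -0.01]
```

Request:
servo_tool(
  series="1 0 0 -0.01 0 0 0;1 0 0 -0.03 0 0 0;1 0 0 -0.06 0 0 0;1 0 0 -0.09 0 0 0;1 0 0 -0.115 0 0 0;1 0 0 -0.12 0 0 0;1 0 0 -0.12 0 0 0",
)

```text
time_s: 13.75
eef_pos: [0.4471, -0.2616, 0.2425]
eef_rot: [0.002, 0.685, 0.729, 0.0]
wrist_force: [0.1, 0.5, -2.1]
opening: 0.303
grasp_force: 58.6
```

```bash
python3 -c "
from h import *
go((.563,.057,.24),3.6)"
```

```text
t 13.75 pos [ 0.4471 -0.2616  0.2425] yaw 3.6 F [ 0.1  0.5 -2.1] op 0.303 gf 58.6
shift mm [310.7 135.6   2. ] turn [ 0.18  0.18 -0.  ]
```

Request:
servo_tool(
  series="1 0.02 0.009 0 0 0 0;1 0.05 0.022 0 0 0 0;1 0.085 0.037 0 0 0 0;1 0.12 0.052 0 0 0 0;1 0.155 0.068 0 0 0 0;1 0.19 0.083 0 0 0 0;1 0.225 0.098 0 0 0 0;1 0.26 0.113 0 0 0 0;1 0.29 0.126 0 0 0 0;1 0.305 0.133 0 0 0 0;1 0.311 0.1355 0 0 0 0;1 0.311 0.1355 0 0 0 0",
)

```text
time_s: 14.75
eef_pos: [0.5611, 0.0594, 0.2381]
eef_rot: [-0.001, 0.684, 0.73, -0.001]
wrist_force: [-0.2, -1.1, -1.7]
opening: 0.302
grasp_force: 58.7
```

```bash
python3 -c "
from h import *
b=cam('top');a=cam('scene')
v=np.hstack([cv2.resize(a['img'][110:300,250:410,::-1],(400,475)),cv2.resize(b['img'][160:350,220:380,::-1],(400,475))])
cv2.imwrite('pics/c4.png',v)
go((.563,.057,.24),3.6)
T=np.linalg.inv(a['extrinsics'])
o=ctrl.get_obs()['eef_pos']
for dz in(.006,-.019,-.041,-.077):
  p=T@np.r_[o-[0,0,0]+[0,0,dz],1]; u=a['f']*p[0]/p[2]+a['cx'];w=a['f']*p[1]/p[2]+a['cy'];print(dz,u,w,p[2])
# depth-based neck/bulb points in scene
P=a['P'][110:260,300:360].reshape(-1,3);z0=o[2]-.113
k=np.linalg.norm(P[:,:2]-o[:2],axis=1)<.06
for lo,hi in((.01,.03),(.03,.045),(.045,.06),(.073,.083)):
  q=P[k&(P[:,2]>z0+lo)&(P[:,2]<z0+hi)];
  if len(q): print(lo,len(q),q.mean(0).round(4),q.min(0).round(4),q.max(0).round(4))
"
```

```text
t 14.85 pos [0.5611 0.0574 0.2389] yaw 3.59 F [-0.4  0.1 -1.8] op 0.304 gf 58.7
shift mm [-0.5  1.9 -1.1] turn [-0.15  0.01 -0.01]
0.006 334.4141680802657 167.96128191528146 0.8981662190243102
-0.019 333.95209127625037 179.3695706858732 0.9145975835923614
-0.041 333.5589839745971 189.07506028439553 0.9290571844122465
-0.077 332.9414562645007 204.32130155728206 0.9527183493902402
0.01 116 [0.5856 0.0517 0.149 ] [0.5533 0.0276 0.1361] [0.5962 0.0884 0.1558]
0.03 250 [0.5849 0.0512 0.1639] [0.5466 0.0264 0.1559] [0.5979 0.0916 0.1708]
0.045 367 [0.5793 0.0551 0.1788] [0.538  0.0276 0.1709] [0.5952 0.0952 0.1858]
0.073 55 [0.5688 0.0564 0.2035] [0.5576 0.0483 0.199 ] [0.5753 0.0717 0.2086]
```

View pics/c4.png

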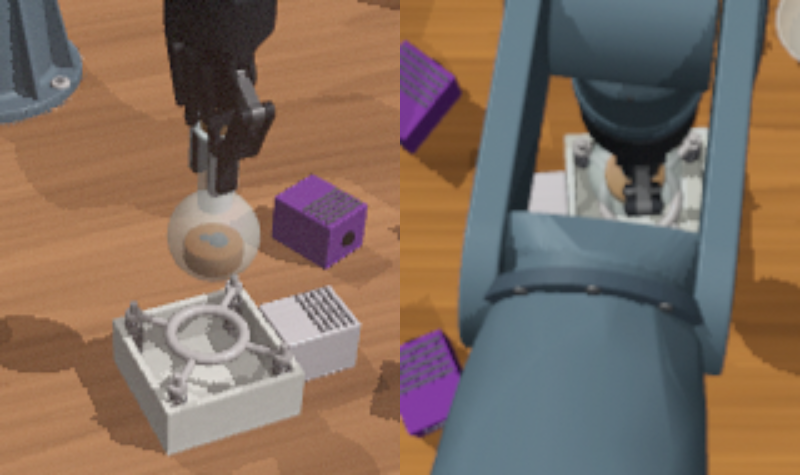

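The flask hangs upright above the ring: bulb at crop (213,235), ring at (208,332), with the lamp still butted. I fit the bulb and ring centres in the same camera to get the offset.

```bash
cat > fit.py <<'E'
from h import *
from scipy.optimize import least_squares
a=cam('scene'); o=ctrl.get_obs()['eef_pos']; z0=o[2]-.113
P=a['P'][110:300,290:380].reshape(-1,3); P=P[~np.isnan(P[:,0])]
d=np.linalg.norm(P[:,:2]-o[:2],axis=1)
B=P[(d<.05)&(P[:,2]>z0+.012)&(P[:,2]<z0+.058)]
r=least_squares(lambda s:np.linalg.norm(B-s,axis=1)-.036,np.r_[o[:2],z0+.036],loss='soft_l1',f_scale=.001)
print('bulb',len(B),r.x.round(4),'vs tcp',(r.x-o).round(4),'rms',np.sqrt(np.mean(r.fun**2)))
N=P[(d<.03)&(P[:,2]>z0+.074)&(P[:,2]<z0+.09)]
D=np.linalg.norm(P[:,:2]-[.561,.057],axis=1)
G=P[(P[:,2]>.05)&(P[:,2]<.068)&(D<.038)&(D>.02)]
def tor(s): rr=np.linalg.norm(G[:,:2]-s[:2],axis=1)-.030; return np.hypot(rr,G[:,2]-s[2])-.005
s=least_squares(tor,[.561,.057,.06],loss='soft_l1',f_scale=.001)
print('ring',len(G),s.x.round(4)); print('need world',(s.x-r.x).round(4))
E
python3 fit.py; python3 -c "
from h import *
go((.563,.057,.24),3.6)"
```

```text
bulb 675 [0.5591 0.0617 0.1615] vs tcp [-0.0022  0.0048 -0.0777] rms 0.0010899796538972315
ring 393 [0.5601 0.0599 0.06  ]
need world [ 0.0011 -0.0018 -0.1015]
t 14.9 pos [0.5613 0.0569 0.2392] yaw 3.53 F [-0.6 -1.2 -1.5] op 0.303 gf 58.7
shift mm [-0.   1.7 -0.8] turn [-0.11  0.01 -0.07]
```

Request:
servo_tool(
  series="1 -0.0015 0.001 0.02 0 0 0;1 -0.0015 0.001 0.04 0 0 0;1 -0.0015 0.001 0.055 0 0 0;1 -0.0015 0.001 0.064 0 0 0;1 -0.0015 0.001 0.068 0 0 0;1 -0.0015 0.001 0.068 0 0 0;1 -0.0015 0.001 0.068 0 0 0",
)

```text
time_s: 15.48
eef_pos: [0.5635, 0.056, 0.173]
eef_rot: [0.0, 0.685, 0.729, 0.0]
wrist_force: [-0.4, 0.9, -1.6]
opening: 0.3
grasp_force: 58.9
```

```bash
python3 fit.py; python3 -c "
from h import *
go((.563,.057,.148),3.6)"
```

```text
bulb 602 [0.5617 0.0603 0.0955] vs tcp [-0.0021  0.0042 -0.0779] rms 0.001095584228736006
ring 225 [0.5603 0.0598 0.0601]
need world [-0.0014 -0.0005 -0.0354]
t 15.5333 pos [0.5638 0.0561 0.1734] yaw 3.56 F [-0.9 -0.1 -2. ] op 0.297 gf 58.9
shift mm [ 0.9 -0.8 25.4] turn [ 0.1   0.02 -0.04]
```

Request:
servo_tool(
  series="1 0 -0.001 0.002 0 0 0;1 0 -0.001 0.005 0 0 0;1 0 -0.001 0.008 0 0 0;1 0 -0.001 0.011 0 0 0;1 0 -0.001 0.014 0 0 0;1 0 -0.001 0.014 0 0 0",
)

```text
time_s: 16.03
eef_pos: [0.5622, 0.0564, 0.1583]
eef_rot: [0.0, 0.685, 0.729, -0.0]
wrist_force: [-1.1, -1.1, 4.4]
opening: 0.302
grasp_force: 58.9
```

```bash
python3 -c "
from h import *
go((.563,.057,.148),3.6)"
```

```text
t 16.0333 pos [0.5622 0.0564 0.1583] yaw 3.6 F [-1.1 -1.1  4.4] op 0.302 gf 58.9
shift mm [ 0.5  0.9 10.3] turn [ 0.01  0.01 -0.  ]
```

Request:
servo_tool(
  series="1 0 0 0.002 0 0 0;1 0 0 0.004 0 0 0;1 0 0 0.006 0 0 0;1 0 0 0.008 0 0 0;1 0 0 0.01 0 0 0;1 0 0 0.012 0 0 0;1 0 0 0.012 0 0 0;1 0 0 0.012 0 0 0",
)

```text
time_s: 16.7
eef_pos: [0.5624, 0.0563, 0.1473]
eef_rot: [0.0, 0.685, 0.729, 0.0]
wrist_force: [-3.8, -0.5, 9.3]
opening: 0.305
grasp_force: 60.5
```

```bash
python3 -c "
from h import *
go((.563,.057,.148),3.6)"
```

```text
t 16.7 pos [0.5624 0.0563 0.1473] yaw 3.6 F [-3.8 -0.5  9.3] op 0.305 gf 60.5
shift mm [ 0.6  0.6 -0.7] turn [0.04 0.03 0.  ]
```

Request:
servo_tool(
  series="1 0 0 0.001 0 0 0;1 0 0 0.001 0 0 0;1 0 0 0.001 0 0 0;1 0 0 0.001 0 0 0;1 0 0 0.001 0 0 0;1 0 0 0.001 0 0 0",
)

```text
time_s: 17.2
eef_pos: [0.5626, 0.0563, 0.1472]
eef_rot: [0.001, 0.684, 0.729, 0.0]
wrist_force: [-6.7, -1.9, 14.7]
opening: 0.305
grasp_force: 61.9
```

```bash
python3 fit.py; python3 -c "
from h import *
go((.563,.057,.148),3.6)
a=cam('scene','s9.png')
cv2.imwrite('pics/c5.png',cv2.resize(a['img'][150:310,270:430,::-1],(600,600),interpolation=2))
"
```

```text
bulb 625 [0.5608 0.0605 0.0691] vs tcp [-0.0017  0.0043 -0.0781] rms 0.0015624612863061574
ring 118 [0.5619 0.0601 0.0618]
need world [ 0.001  -0.0004 -0.0073]
t 17.25 pos [0.5626 0.0563 0.1472] yaw 3.61 F [-5.6 -0.4 15. ] op 0.304 gf 61.9
shift mm [ 0.7  0.5 -0.8] turn [0.06 0.04 0.01]
```

View pics/c5.png

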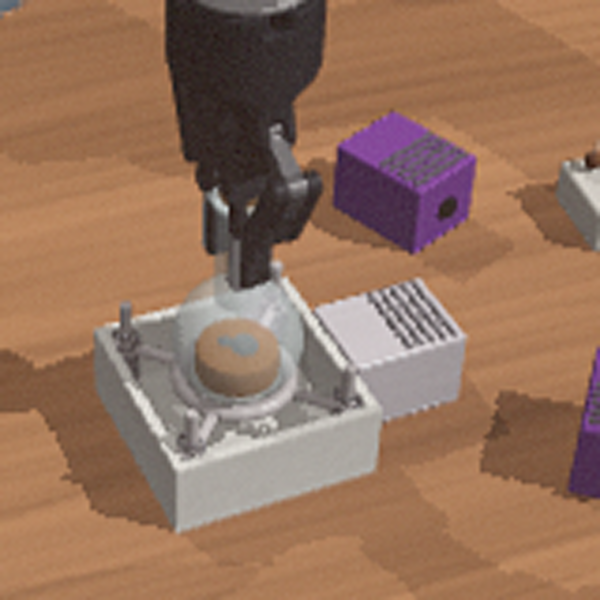

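View pics/s9.png

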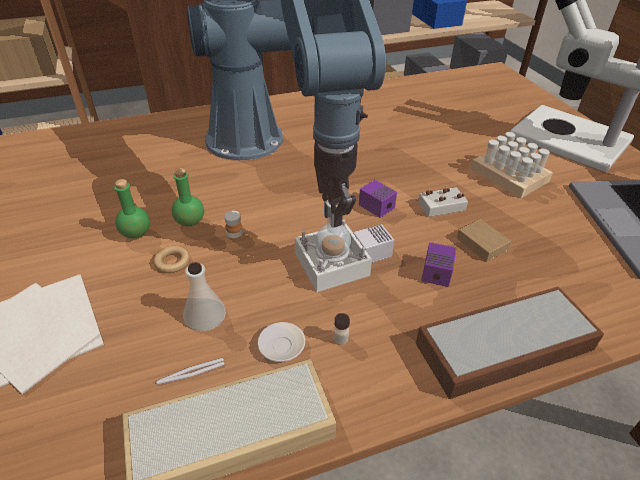

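The ring is down level with the walls (crop (235,385)), the flask is upright and held, and the lamp is flush (390,350). The other things on the bench have not moved. The press is steady at about 15 N against the stop, so I hand in.

```bash
python3 -c "
from bench import ctrl
print(ctrl.hand_in())"
```

```text
the job is handed in; nothing more can be done
None
```

I handed the job in at about 17 s: the lamp block is flush and centred on the cradle's window side to within about 0.5 mm. The flask is upright in the ring and still held pressed to the stop with about 15 N; the hand-in returned no verdict.

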